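# Pump up the watch leak tester

### The job

The watch in the leak tester's clear chamber is ready for its pressure test: press the tester's blue plunger down all the way and let it come back up, again and again, until the red indicator pin stands fully out and the green band at its foot shows completely. Work only the plunger, with the fingertips: do not touch the pin, and leave the loose things on the bench where they are. Finish with the plunger released and back up.

Things in the scene. Friction and masses are not known exactly. Their poses are not given: they have to be found in the camera images.
- tester: watch leak tester, fixed: grey base box 190 (x) by 250 (y) mm, flat deck 75 mm above the bench; origin: centre of its underside, on the bench. On the deck: clear round chamber (radius 56 mm, centre x 0, y +58, top 139 mm above the bench), pump barrel (radius 22, top 117 mm above the bench; plunger axis at x -45, y -75), indicator pin (axis x +55, y -75). The released plunger is its highest part
- plunger_top (a point): centre of the flat top of the blue round plunger cap (50 mm across, 14 mm thick), 160 mm above the bench when released; it moves down as the plunger is pressed
- plunger_press (a joint): how far the plunger is pressed down, m: 0 released, 0.022 at its bottom stop. A spring brings it back up by itself within about 0.3 s: about 5 N to start it, 11 N at the bottom, 2.5 N more while it drives the pin, and 3 N more when pushed at 50 mm/s
- pin: upright red indicator pin, 14 mm across, in the tester's deck; origin: centre of its tip. Its green band, 6 mm high, comes out of the deck last and shows whole only when the pin is fully out. Each full stroke of the plunger (fully down, then fully up) raises it 6 mm (the first one 3 to 9 mm), so 3 to 5 strokes are needed; between strokes it stays. Not to be touched
- pin_rise (a joint): how far the pin has come out, m: 0 nearly flush (tip 4 mm above the deck), 0.030 fully out (tip 34 mm above the deck). It starts somewhere between 0 and 0.010. Once out, further strokes do not move it
- loupe: loose black watchmaker's loupe standing on the bench, 38 mm across, 34 mm high; origin at the centre of its underside
- holder: loose brass movement holder with a steel jaw, 48 mm across, 20 mm high; origin at the centre of its underside
- watch: loose blue cushion 62 mm square, 35 mm high with the steel watch lying on it; origin at the centre of its underside
- oiler: loose small red oil cup with steel lid, 34 mm across, 22 mm high; origin at the centre of its underside

How it is judged:
By the outcome, as a careful person would: the job done as asked, in the order asked, and still so for the second after the job is handed in, with the robot touching nothing.
It also fails if it takes over 42 s, if anything falls off the work surface, if the arm or the gripper's body presses on something with over 40 N, if the wrist force passes 120 N, or if a joint passes its speed limit or range.

### The arm

A 7-joint arm with a two-finger parallel gripper is mounted at the origin on the work surface. World frame = base frame: x ahead of the robot, y to its left, z up, the work surface at z = 0. Lengths are in m, angles in rad, forces in N, time in s.
With the tool pointing down it reaches from about 0.425 to 0.925 m from the base axis. Payload 6.8 kg.
Tool frame: the origin (TCP) lies midway between the tips of the shut fingers; the grasp point (between the pads) lies r.grip_point_offset behind it (r.grip_point_offset is the distance from the TCP to the grasp point, in m); z points along the fingers, y is the direction in which the jaws open and shut (so a half turn about z gives the same grasp; the last joint's range is limited). The gripper opens to 85 mm and grips with 20 to 120 N. Pads are 22 mm wide; open, the fingers measure 114 mm over their backs; the gripper's body (76 mm by 85 mm) begins 54 mm behind the grasp point. The pads swing forward as they close: fully open they stand 13 mm farther back than shut.
Start: joints at [1.015, 0.477, 0.022, 1.555, -0.011, 1.109, -0.083], TCP at [0.292, -0.608, 0.231] pointing down, gripper open.
Joint ranges: [-2.96, 2.96], [-0.34, 2.1], [-1.41, 1.46], [0.24, 2.44], [-1.37, 4.51], [0.17, 1.92], [-2.96, 2.96]. Speed limits (rad/s): [2.39, 2.39, 3.14, 3.14, 3.14, 3.14, 3.14].

### API

Orientations are given as a rotation vector (axis times angle).
In Python, from bench import r gives the robot as it stands. The module is installed in compiled form; this text tells all that it offers.
- The arm moves only by the tool play_rows, never from a script. Its argument "deltas" is a list of rows, each a list of 3 entries, a list of its own where there are three numbers: the finger opening in mm, from 0 to 85.4, then the shift along the tool's x, y, z in mm, then the turn, a rotation vector about the tool's x, y, z in rad. A call has 1 to 8 rows; each row is the pose to reach, as a shift and turn from the pose measured when the call began, along the tool's axes at that moment; what a row does not reach only later rows make up. A row lasts 1/8 s, in which the tool goes at most 62.5 mm and 10.7 degrees, less where a joint would pass 70% of its speed; a pose out of reach is approached as far as the arm can. A call with a gripper value outside its range is refused whole. The fingers move at their own pace and stop on an object; "squeeze" is the grip in N (left out, the last holds). Time passes only in rows, so rows that repeat a pose let the fingers close. It gives the time, the measured TCP pose, the force and the opening at its end, in the units of the state.
- r.get_obs(): the state, without advancing time (a new reading comes with each control period).
- r.grab_frame(name): name is "scene" or "top"; returns (picture, depth): 384x512x3 uint8, red, green, blue; 384x512 float32, m along the optical axis (not along the pixel's ray), 0 where there is no reading.
- r.camera_model(name): a dict with "mtx" (3x3 intrinsics, pixels), "D" ([k1, k2, p1, p2, k3] as OpenCV has them; the pictures are not rectified), "rvec" (rotation vector, rad) and "tvec" (3), from world to camera coordinates, as OpenCV has them. Camera axes: x right, y down, z forward; pixel columns grow to the right and rows downward; lengths in m; the calibration is good to about 2 mm. A picture is of the moment at which its call begins. camera_model takes no time and is no camera call.
- r.hand_in(): hands the job in, once; it reports no verdict.
The state is a dict: "clock": time; "joints": joint angles; "qvel": joint speeds; "tau": joint torques, N m; "tcp_pos": TCP position; "orientation": TCP orientation; "contact_force": force on the tool from outside, world axes, zero at the start; "moment": the same for the moment, N m; "grip_width": finger opening in m.
Only numpy, scipy, OpenCV 4.12 (cv2) and the standard library are available. Lean on these libraries where they do the work, as an engineer would, in place of code of your own. Each camera call takes 0.05 s, during which the arm holds its last target. There are 200 camera calls.

## Working session

There is one attempt and no reset: what is moved stays moved. The work goes in short steps, Python scripts to look and compute and a tool call to move; the robot and the scene stay as the last step left them, time stands still between calls to the robot, and variables do not carry over. Pictures are saved under pics/ and viewed, about 8 in all and at most 12, crops included, and the job is handed in when it is done.

Besides the shell and the picture viewer there is one more tool, called after ">>>" as name(argument=value, ...) on one line, values as JSON. play_rows: Moves the arm, as the interface text tells. Its arguments: {"type":"object","properties":{"deltas":{"type":"array"},"squeeze":{"type":"number"}},"required":["deltas"]}

```bash
mkdir -p pics; cat > h.py <<'E'
import numpy as np, cv2
from bench import r
def grab(n,fn=None):
    im,d=r.grab_frame(n)
    if fn: cv2.imwrite('pics/'+fn,im[:,:,::-1])
    return im,d
def world(n,d):
    c=r.camera_model(n); K=np.array(c['mtx']);D=np.array(c['D'],float)
    h,w=d.shape; u,v=np.meshgrid(np.arange(w),np.arange(h))
    p=cv2.undistortPoints(np.stack([u,v],-1).reshape(-1,1,2).astype(float),K,D).reshape(h,w,2)
    P=np.dstack([p*d[...,None],d]); R=cv2.Rodrigues(np.array(c['rvec'],float))[0]
    return (P-np.array(c['tvec']).reshape(3))@R
E
python3 - <<'E'
from h import *
o=r.get_obs(); print({k:np.round(o[k],3) for k in ['clock','tcp_pos','orientation','contact_force','grip_width']}, r.grip_point_offset)
ims=[]
for n in ['scene','top']:
    im,d=grab(n); ims.append(im); W=world(n,d)
    hsv=cv2.cvtColor(im,cv2.COLOR_RGB2HSV)
    blue=((hsv[...,0]>95)&(hsv[...,0]<130)&(hsv[...,1]>110)&(hsv[...,2]>50)&(d>0)).astype(np.uint8)
    red=(((hsv[...,0]<8)|(hsv[...,0]>172))&(hsv[...,1]>130)&(d>0)).astype(np.uint8)
    for nm,m in [('blue',blue),('red',red)]:
        k,l,s,c=cv2.connectedComponentsWithStats(m)
        for i in range(1,k):
            if s[i,4]>25:
                P=W[l==i]; z=np.percentile(P[:,2],95); t=P[P[:,2]>z-.006]
                print(n,nm,s[i],'ztop',z.round(3),'mid',((t.min(0)+t.max(0))/2).round(3),'med',np.median(t,0).round(3),'ext',np.ptp(t,0).round(3))
cv2.imwrite('pics/a.png',cv2.resize(np.hstack(ims),(800,300))[:,:,::-1])
cv2.imwrite('pics/top.png',ims[1][:,:,::-1])
cv2.imwrite('pics/scene.png',ims[0][:,:,::-1])
E
```

```text
{'clock': np.float64(0.0), 'tcp_pos': array([ 0.292, -0.608,  0.23 ]), 'orientation': array([-3.061e+00, -6.970e-01,  1.000e-03]), 'contact_force': array([ 0.948,  0.254, -0.831]), 'grip_width': np.float64(0.085)} 0.0187
scene blue [  377     0   135   122 14365] ztop 0.338 mid [-0.674  0.533  0.358] med [-0.623  0.603  0.347] ext [0.122 0.465 0.051]
scene blue [ 122   47   50   42 1655] ztop 0.019 mid [-0.836 -1.097  0.019] med [-0.821 -1.081  0.018] ext [0.267 0.166 0.01 ]
scene blue [ 231   67   47   30 1196] ztop -0.081 mid [-0.847 -0.392 -0.083] med [-0.83  -0.39  -0.083] ext [0.295 0.199 0.008]
scene blue [248 155  25  17 346] ztop 0.162 mid [0.523 0.02  0.16 ] med [0.526 0.021 0.161] ext [0.042 0.046 0.007]
scene red [486 126   9  18  66] ztop 0.105 mid [0.086 0.561 0.103] med [0.086 0.559 0.104] ext [0.011 0.01  0.008]
scene red [250 222   9   8  57] ztop 0.087 mid [0.619 0.034 0.085] med [0.621 0.034 0.086] ext [0.013 0.014 0.006]
top blue [258 184  28  28 601] ztop 0.162 mid [0.518 0.017 0.16 ] med [0.518 0.017 0.16 ] ext [0.047 0.047 0.007]
top red [259 149   7   8  44] ztop 0.088 mid [0.618 0.032 0.086] med [0.617 0.031 0.086] ext [0.013 0.01  0.005]
top red [260 247  16  16  87] ztop 0.018 mid [0.417 0.018 0.017] med [0.419 0.021 0.016] ext [0.029 0.032 0.008]
```

View pics/top.png

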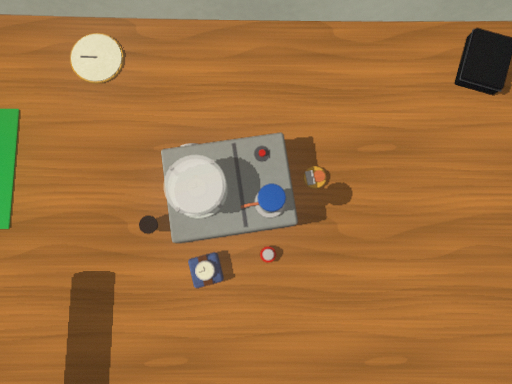

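View pics/scene.png

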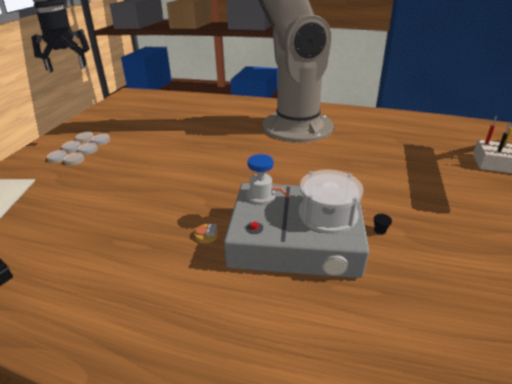

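The top picture shows the plunger cap at (272,197), the pin at (262,153), and the oiler at (268,254). The measured cap is at (0.518, 0.018, 0.160), so its height matches. The pin tip is about 0.087 high, and the pin and plunger are 0.10 m apart as given.

```bash
cat >> h.py <<'E'
def to(p):
    o=r.get_obs(); R=cv2.Rodrigues(np.array(o['orientation'],float))[0]
    print('t',round(float(o['clock']),2),'tcp',np.round(o['tcp_pos'],4),'zaxis',R[:,2].round(3),'F',np.round(o['contact_force'],1),'shift mm',(R.T@(np.array(p)-o['tcp_pos'])*1000).round(1))
E
python3 -c "
from h import *
to([.518,.018,.225])"
```

```text
t 0.1 tcp [ 0.292  -0.608   0.2304] zaxis [-0.001  0.001 -1.   ] F [-0.4  0.2 -0.3] shift mm [ 474.7 -466.4    6.1]
```

>>> play_rows(deltas=[[0, [40, -39, 0], [0, 0, 0]], [0, [80, -79, 0], [0, 0, 0]], [0, [120, -118, 0], [0, 0, 0]], [0, [160, -157, 0], [0, 0, 0]], [0, [200, -196, 0], [0, 0, 0]], [0, [240, -236, 0], [0, 0, 0]], [0, [280, -275, 0], [0, 0, 0]], [0, [320, -314, 0], [0, 0, 0]]], squeeze=20)

```text
clock: 1.1
tcp_pos: [0.4447, -0.1846, 0.2308]
orientation: [-3.062, -0.697, 0.001]
contact_force: [0.4, -1.0, 0.1]
grip_width: 0.0001
```

```bash
python3 -c "
from h import *
print(r.get_obs()['joints'])
to([.518,.018,.20])"
```

```text
[ 0.45362313  0.17028741 -0.21079392  1.99259312  0.04129444  0.98403602
 -0.90022006]
t 1.1 tcp [ 0.4447 -0.1846  0.2308] zaxis [-0.001  0.001 -1.   ] F [ 0.4 -1.   0.1] shift mm [ 153.8 -150.8   31. ]
```

>>> play_rows(deltas=[[0, [40, -39, 0], [0, 0, 0]], [0, [80, -78, 0], [0, 0, 0]], [0, [115, -113, 5], [0, 0, 0]], [0, [140, -137, 15], [0, 0, 0]], [0, [154, -151, 30], [0, 0, 0]], [0, [154, -151, 31], [0, 0, 0]], [0, [154, -151, 31], [0, 0, 0]]])

```text
clock: 1.98
tcp_pos: [0.5178, 0.017, 0.2001]
orientation: [-3.063, -0.695, 0.002]
contact_force: [0.0, -0.2, -0.2]
grip_width: 0.0002
```

```bash
python3 - <<'E'
from h import *
to([.518,.018,.165])
im,d=grab('scene'); cv2.imwrite('pics/c.png',cv2.resize(im[110:290,190:390],None,fx=3,fy=3)[:,:,::-1])
E
```

```text
t 1.98 tcp [0.5178 0.017  0.2001] zaxis [-0.002  0.001 -1.   ] F [ 0.  -0.2 -0.2] shift mm [ 0.7 -0.7 35.1]
```

View pics/c.png

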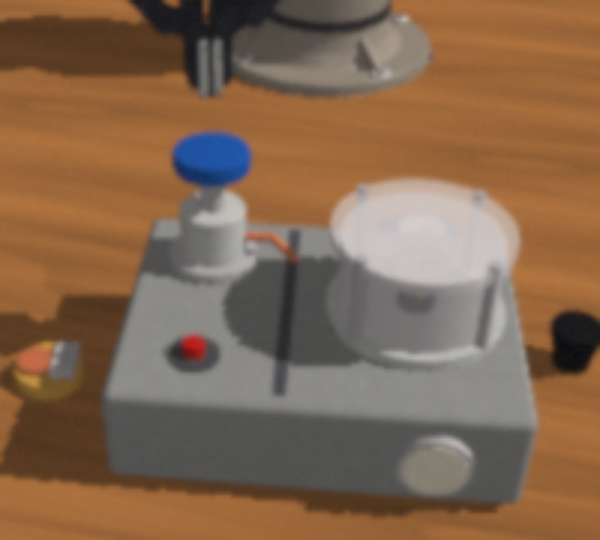

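The shut fingertips (crop 208,92) stand centred over the cap (212,155). First stroke, down to the stop.

>>> play_rows(deltas=[[0, [0, 0, 20], [0, 0, 0]], [0, [0, 0, 38], [0, 0, 0]], [0, [0, 0, 44], [0, 0, 0]], [0, [0, 0, 50], [0, 0, 0]], [0, [0, 0, 56], [0, 0, 0]], [0, [0, 0, 61], [0, 0, 0]], [0, [0, 0, 64], [0, 0, 0]], [0, [0, 0, 64], [0, 0, 0]]])

```text
clock: 3.02
tcp_pos: [0.5177, 0.0152, 0.1382]
orientation: [3.064, 0.691, -0.002]
contact_force: [-5.9, -2.0, 11.9]
grip_width: -0.0001
```

>>> play_rows(deltas=[[0, [0, 0, 3], [0, 0, 0]], [0, [0, 0, 5], [0, 0, 0]], [0, [0, 0, 5], [0, 0, 0]]])

```text
clock: 3.4
tcp_pos: [0.5178, 0.0151, 0.1378]
orientation: [3.063, 0.689, -0.001]
contact_force: [-16.8, 1.7, 39.2]
grip_width: -0.0003
```

Force rose to 39 N with no further motion, so the plunger is on its stop. Release and check.

>>> play_rows(deltas=[[0, [0, 0, -6], [0, 0, 0]], [0, [0, 0, -14], [0, 0, 0]], [0, [1, -1, -24], [0, 0, 0]], [0, [1, -1, -32], [0, 0, 0]], [0, [1, -1, -32], [0, 0, 0]], [0, [1, -1, -32], [0, 0, 0]]])

```text
clock: 4.15
tcp_pos: [0.5181, 0.0163, 0.1694]
orientation: [3.063, 0.689, -0.002]
contact_force: [-0.1, -0.5, -1.0]
grip_width: -0.0004
```

```bash
cat >> h.py <<'E'
def pin(fn=None):
    im,d=grab('scene'); W=world('scene',d); hsv=cv2.cvtColor(im,cv2.COLOR_RGB2HSV)
    x0,y0,x1,y1=235,195,270,235; H=hsv[y0:y1,x0:x1]; w=W[y0:y1,x0:x1]
    m=((H[...,0]<8)|(H[...,0]>172))&(H[...,1]>130); g=(H[...,0]>40)&(H[...,0]<85)&(H[...,1]>90)
    print('pin z %.4f'%np.percentile(w[m][:,2],95),'rows',np.where(m.any(1))[0][[0,-1]]+y0,'npix',m.sum(),'green',g.sum(), np.where(g.any(1))[0]+y0)
    H=hsv[145:185,235:280];w=W[145:185,235:280]; m=(H[...,0]>95)&(H[...,0]<130)&(H[...,1]>110)
    print('cap z %.4f'%np.percentile(w[m][:,2],90))
    if fn: cv2.imwrite('pics/'+fn,cv2.resize(im[130:260,200:340],None,fx=4,fy=4,interpolation=cv2.INTER_NEAREST)[:,:,::-1])
E
python3 -c "
from h import *
to([.518,.018,.138]); pin('d.png')"
```

```text
t 4.15 tcp [0.5181 0.0163 0.1694] zaxis [-0.001 -0.002 -1.   ] F [-0.1 -0.5 -1. ] shift mm [ 0.7 -1.6 31.4]
pin z 0.0916 rows [220 229] npix 72 green 0 []
cap z 0.1618
```

The pin rose about 4.5 mm and the cap is back at 0.16. Repeat.

>>> play_rows(deltas=[[0, [1, -1, 8], [0, 0, 0]], [0, [1, -1, 14], [0, 0, 0]], [0, [1, -1, 20], [0, 0, 0]], [0, [1, -1, 26], [0, 0, 0]], [0, [1, -1, 31], [0, 0, 0]], [0, [1, -1, 36], [0, 0, 0]], [0, [1, -1, 38], [0, 0, 0]], [0, [1, -1, 38], [0, 0, 0]]])

```text
clock: 5.2
tcp_pos: [0.5189, 0.0178, 0.1375]
orientation: [3.061, 0.688, -0.001]
contact_force: [-25.1, -2.5, 67.7]
grip_width: -0.0
```

>>> play_rows(deltas=[[0, [0, 0, -6], [0, 0, 0]], [0, [0, 0, -14], [0, 0, 0]], [0, [0, 0, -24], [0, 0, 0]], [0, [0, 0, -32], [0, 0, 0]], [0, [0, 0, -32], [0, 0, 0]], [0, [0, 0, -32], [0, 0, 0]]])

```text
clock: 5.95
tcp_pos: [0.5186, 0.0179, 0.1691]
orientation: [3.061, 0.688, -0.002]
contact_force: [0.4, 0.3, 0.2]
grip_width: 0.0
```

```bash
python3 -c "
from h import *
to([.518,.018,.138]); pin()"
```

```text
t 5.95 tcp [0.5186 0.0179 0.1691] zaxis [-0.    -0.004 -1.   ] F [0.4 0.3 0.2] shift mm [-0.4 -0.5 31.1]
pin z 0.0984 rows [217 229] npix 88 green 0 []
cap z 0.1617
```

The pin rose another 6.8 mm. That push was harder than needed (68 N), so I'll go 2 mm less deep.

>>> play_rows(deltas=[[0, [0, 0, 8], [0, 0, 0]], [0, [0, 0, 14], [0, 0, 0]], [0, [0, 0, 20], [0, 0, 0]], [0, [0, 0, 26], [0, 0, 0]], [0, [0, 0, 31], [0, 0, 0]], [0, [0, 0, 35], [0, 0, 0]], [0, [0, 0, 36], [0, 0, 0]], [0, [0, 0, 36], [0, 0, 0]]])

```text
clock: 7.0
tcp_pos: [0.519, 0.0179, 0.1377]
orientation: [3.059, 0.687, -0.001]
contact_force: [-17.3, -2.6, 51.7]
grip_width: -0.0
```

>>> play_rows(deltas=[[0, [0, 0, -6], [0, 0, 0]], [0, [0, 0, -14], [0, 0, 0]], [0, [0, 0, -24], [0, 0, 0]], [0, [0, 0, -32], [0, 0, 0]], [0, [0, 0, -32], [0, 0, 0]], [0, [0, 0, -32], [0, 0, 0]]])

```text
clock: 7.75
tcp_pos: [0.5186, 0.018, 0.1693]
orientation: [3.059, 0.687, -0.002]
contact_force: [-0.6, 1.1, -0.9]
grip_width: 0.0
```

```bash
python3 -c "
from h import *
to([.518,.018,.138]); pin()"
```

```text
t 7.75 tcp [0.5186 0.018  0.1693] zaxis [ 0.    -0.006 -1.   ] F [-0.6  1.1 -0.9] shift mm [-0.5 -0.5 31.3]
pin z 0.1039 rows [215 229] npix 106 green 0 []
cap z 0.1617
```

>>> play_rows(deltas=[[0, [0, 0, 8], [0, 0, 0]], [0, [0, 0, 14], [0, 0, 0]], [0, [0, 0, 20], [0, 0, 0]], [0, [0, 0, 26], [0, 0, 0]], [0, [0, 0, 31], [0, 0, 0]], [0, [0, 0, 35], [0, 0, 0]], [0, [0, 0, 36], [0, 0, 0]], [0, [0, 0, 36], [0, 0, 0]]])

```text
clock: 8.8
tcp_pos: [0.5189, 0.0179, 0.1377]
orientation: [3.058, 0.686, -0.001]
contact_force: [-18.2, -1.9, 50.6]
grip_width: -0.0003
```

>>> play_rows(deltas=[[0, [0, 0, -6], [0, 0, 0]], [0, [0, 0, -14], [0, 0, 0]], [0, [0, 0, -24], [0, 0, 0]], [0, [0, 0, -32], [0, 0, 0]], [0, [0, 0, -32], [0, 0, 0]], [0, [0, 0, -32], [0, 0, 0]]])

```text
clock: 9.55
tcp_pos: [0.5186, 0.0181, 0.1693]
orientation: [3.058, 0.686, -0.002]
contact_force: [-0.7, 1.2, 0.6]
grip_width: -0.0004
```

```bash
python3 -c "
from h import *
to([.518,.018,.138]); pin('e.png')"
```

```text
t 9.55 tcp [0.5186 0.0181 0.1693] zaxis [ 0.    -0.008 -1.   ] F [-0.7  1.2  0.6] shift mm [-0.5 -0.4 31.3]
pin z 0.1103 rows [212 226] npix 105 green 9 [228 229]
cap z 0.1618
```

View pics/e.png

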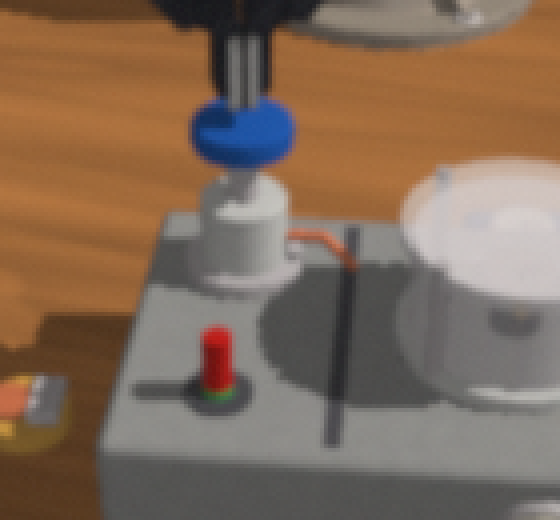

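The pin (crop 217,360) is nearly out, with only a thin green strip at its foot (crop 218,394). One more stroke.

>>> play_rows(deltas=[[0, [0, 0, 8], [0, 0, 0]], [0, [0, 0, 14], [0, 0, 0]], [0, [0, 0, 20], [0, 0, 0]], [0, [0, 0, 26], [0, 0, 0]], [0, [0, 0, 31], [0, 0, 0]], [0, [0, 0, 35], [0, 0, 0]], [0, [0, 0, 36], [0, 0, 0]], [0, [0, 0, 36], [0, 0, 0]]])

```text
clock: 10.6
tcp_pos: [0.5189, 0.0181, 0.1377]
orientation: [3.056, 0.685, -0.001]
contact_force: [-18.0, -1.9, 51.1]
grip_width: -0.0001
```

>>> play_rows(deltas=[[0, [0, 0, -6], [0, 0, 0]], [0, [0, 0, -14], [0, 0, 0]], [0, [0, 0, -24], [0, 0, 0]], [0, [0, 0, -32], [0, 0, 0]], [0, [0, 0, -45], [0, 0, 0]], [0, [0, 0, -60], [0, 0, 0]], [0, [0, 0, -70], [0, 0, 0]], [0, [0, 0, -70], [0, 0, 0]]])

```text
clock: 11.6
tcp_pos: [0.5195, 0.0188, 0.2088]
orientation: [3.056, 0.685, 0.002]
contact_force: [-0.2, 0.5, -0.6]
grip_width: -0.0002
```

```bash
python3 -c "
from h import *
to([.518,.018,.138]); pin('f.png')"
```

```text
t 11.6 tcp [0.5195 0.0188 0.2088] zaxis [ 0.003 -0.009 -1.   ] F [-0.2  0.5 -0.6] shift mm [-1.6 -0.6 70.8]
pin z 0.1104 rows [212 226] npix 105 green 9 [228 229]
cap z 0.1618
```

View pics/f.png

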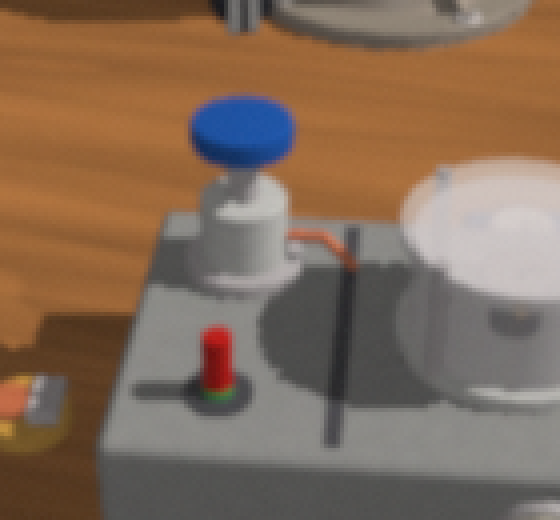

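The pin did not move with the last full stroke (tip 0.1104 both times, against a nominal 0.109), so it is at its end. The cap is back up and the arm is clear.

```bash
python3 -c "
from h import *
print(r.hand_in())"
```

```text
the job is handed in; nothing more can be done
None
```

I pressed the plunger fully down and let it back up five times with the shut fingertips, and the pin now stands fully out. The job is handed in; the clock was at 11.6 s of the 42 s allowed.

- **Pin:** the tip measured 0.087, 0.092, 0.098, 0.104 and 0.110 m above the bench, starting before stroke 1. The fifth stroke did not move it, so it is at its end. The nominal height is 0.109 m, and the cap also reads about 1.7 mm high.
- **Green band:** it shows at the pin's foot, but only as a strip about 2 pixel rows high. I could not confirm the full 6 mm from the picture, so that rests on the tip height and the fifth stroke moving nothing.
- **Plunger:** it is released and back up, at 0.162 m measured against 0.160 m. The arm is clear of it, about 49 mm above, with no contact force.
- **Force:** the readings at the stop were 39 to 52 N upward, except the second stroke at 68 N. The limit on the wrist is 120 N.
- **Loose things:** the arm's path stayed above them. I did not measure their positions again afterwards.

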